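Open the double-latched lid of a watch pressure tester

TASK

Open the water-resistance tester on the watchmaker's bench: slide its bolt back off the lid, lift the lid slightly until its safety catch stops it and leave it resting there, then push the catch's orange paddle at the front right in, and swing the lid up until it stands nearly upright, and let go. Work gently: do not strain the catch by pulling the lid hard against it or by pushing or knocking its paddle hard, and leave the other things on the bench where they are.

Things in the scene. Friction and masses are not known exactly. Their poses are not given: they have to be found in the camera images.
- tester: the water-resistance tester, a grey housing 180 mm deep (x), 300 wide (y), 80 tall, fixed to the bench. Origin on the bench under the middle of the chamber; x runs from its front (robot side, x -90 mm) to its rear, y to its left, z up. The chamber spans y -100 to +100 mm; a side panel with a gauge and the bolt spans y +100 to +200, its top 80 mm up (94 under the bolt).
- lid_edge (a point): middle of the top front edge of the lid, which covers the chamber: an aluminium plate with a clear window, 12 mm thick, 165 mm deep, 200 mm wide; shut, its top is 93 mm above the bench. The front edge overhangs the chamber's front face by 8 mm. The point moves with the lid.
- handle (a point): middle of the lid's handle: a round black bar, 12 mm thick, 100 mm long along the tester's y, on a post at each end (47 mm from the middle), free between. Lid shut: bar axis 128 mm above the bench, 35 mm over the lid's top, 35 mm above and 43 mm behind the lid's front edge. It swings with the lid: 130 mm ahead of and 48 mm above the hinge axis when shut.
- hinge (a point): middle of the lid's hinge axis, at x +75 mm, z 80 mm of the tester; the axis runs along the tester's y. It does not move.
- lid (a joint): lid angle in rad: 0 shut, grows as the front edge rises, 1.55 upright at its stop. The hinge is stiff: the lid stays where it is left; 5 to 8 N at the handle moves it. Once the bolt is off, the hidden hook of the safety catch stops the lid at 0.06 to 0.12 rad (it differs from case to case). The hook is rigid and bears at most 30 N.
- bolt_grip (a point): grip of the primary latch, a slide bolt: a red upright post 13 mm thick, up to 142 mm above the bench, 41 mm over the tongue; this point is on its axis 125 mm up. It stands on a flat steel tongue 18 mm wide, left of the lid, whose end lies over the lid's edge while locked. It slides along the tester's y.
- bolt (a joint): slide of the bolt in m along the tester's +y (away from the lid): 0 to 0.006 at the start, locked over the lid; past 0.024 the lid is free; 0.040 is its end stop. 3 to 5 N moves it and it stays where it is left.
- front (a point): middle of the black slot in the chamber's front face: on the face, 64 mm above the bench. Out of the slot (150 mm long along y) sticks the orange-ended paddle of the safety catch: 24 mm wide (y), 14 mm tall, its front end 33 to 35 mm ahead of the face. Its place is not given: its middle lies up to 45 mm right or left of this point, 61 to 69 mm above the bench.
- paddle_way (a point): a point 35 mm ahead of the slot's middle, level with it: the line through it along the tester's y is where the paddle's front end is. The paddle is pushed along the tester's +x. With the lid shut or lifted too little it is blocked after 3 to 6 mm; with the lid resting at its stop it goes in 14 to 16 mm to an end stop, which frees the lid.
- slot_left (a point): left end of the slot, 75 mm to the left (+y) of its middle. About the paddle: 4 to 8 N moves it inwards, it stays where it is pushed, it does not give sideways, up or down at all, and it bears at most 30 N from any side.
- bell_jar: clear glass bell jar, 110 mm wide, 100 mm tall, with a small knob; a bystander; origin at the centre of its underside
- driver_stand: dark round stand with six watchmaker's screwdrivers leaning outwards, 90 mm wide, 115 mm tall; a bystander; origin at the centre of its underside
- holder_a: black ring-shaped movement holder, 38 mm wide, 16 mm tall; a bystander; origin at the centre of its underside
- holder_b: another black ring-shaped movement holder, 38 mm wide, 16 mm tall; a bystander; origin at the centre of its underside
- gasket_ring: brass ring, 40 mm wide, 12 mm tall, lying on the rear of the tester's side panel; a bystander; origin at the centre of its underside
- loupe: black eye loupe, 36 mm wide, 34 mm tall; a bystander; origin at the centre of its underside
- watch: steel watch without strap, 42 mm wide, 70 mm over its end links, 11 mm tall; a bystander; origin at the centre of its underside
- movement_dome: dark domed dust cover, 72 mm wide, 38 mm tall; a bystander; origin at the centre of its underside

How it is judged:
By the outcome, as a careful person would: the job done as asked, in the order asked, and still so for the second after the job is handed in, with the robot touching nothing.
It also fails if it takes over 72 s, if anything falls off the work surface, if the arm or the gripper's body presses on something with over 40 N, if the wrist force passes 120 N, or if a joint passes its speed limit or range.

ROBOT

A 7-joint arm with a two-finger parallel gripper is mounted at the origin on the work surface. World frame = base frame: x ahead of the robot, y to its left, z up, the work surface at z = 0. Lengths are in mm, angles in rad, forces in N, time in s.
With the tool pointing down it reaches from about 350 to 900 mm from the base axis. Payload 8.1 kg.
Tool frame: the origin (TCP) lies at the very end of the fingers, on their centre line; the grasp point (between the pads) lies 19 mm behind it; x points along the fingers, y is the direction in which the jaws open and shut, and the axes are right-handed (so a half turn about x gives the same grasp; the last joint's range is limited). The gripper opens to 92 mm and grips with 3 to 60 N. Pads are 19 mm wide; open, the fingers measure 130 mm over their backs; the gripper's body (75 mm by 190 mm) begins 47 mm behind the grasp point.
Start: joints at [-1.215, 0.434, 0.025, 1.573, -0.012, 1.134, -0.075], TCP at [276.823, 560.366, 226.742] pointing down, gripper open.
Joint ranges: [-2.62, 2.62], [-0.44, 2.09], [-1.27, 1.32], [0.08, 2.57], [-1.32, 4.46], [0.12, 2], [-2.74, 2.74]. Speed limits (rad/s): [2.22, 2.22, 3.01, 3.01, 3.14, 3.14, 3.14].

INTERFACE

Orientations are given as [roll, pitch, yaw] about the fixed x, y, z axes, in that order (R = Rz(yaw) Ry(pitch) Rx(roll)).
In Python, from cell import * gives the robot as it stands.
- The arm moves only by the shell command python3 -m crank 'ROWS'. ROWS is JSON, one flat list of numbers, 7 for each row, row after row: the turn, a rotation vector about the tool's x, y, z in rad, then the shift along the tool's x, y, z in cm, then the opening, from 0 (shut) to 1 (fully open). In form: [ax, ay, az, dx, dy, dz, claw, ax, ay, az, dx, dy, dz, claw, ...]. A call has 1 to 20 rows; each row is the pose to reach, as a shift and turn from the pose measured when the call began, along the tool's axes at that moment; what a row does not reach only later rows make up. A row lasts 1/10 s, in which the tool goes at most 50 mm and 8.59 degrees, less where a joint would pass 70% of its speed; a pose out of reach is approached as far as the arm can. A call with a gripper value outside its range is refused whole. The fingers move at their own pace and stop on an object; the grip force is fixed at half the most. Time passes only in rows, so rows that repeat a pose let the fingers close. It gives the time, the measured TCP pose, the force and the opening at its end, in the units of the state.
- get_obs(): the state, without advancing time (a new reading comes with each control period).
- camera(name): name is "scene" or "side" or "wrist"; returns a dict with "pixels" (400x640x3 uint8, blue, green, red), "range_z" (400x640 float32, mm along the optical axis (not along the pixel's ray), 0 where there is no reading), "K" (3x3 intrinsics, pixels), "world_to_cam" (4x4, takes a point from world to camera coordinates). Camera axes: x right, y down, z forward; pixel columns grow to the right and rows downward; lengths in mm; the calibration is good to about 2 mm. A picture is of the moment at which its call begins.
- hand_in(): hands the job in, once; it reports no verdict.
Trained networks look in a picture, given as the dict that the camera call returned (one of the last four; its "shot" number tells which), for a name from the list of things; names that differ only in an ending like _2 or _b are one class to them, and where a whole thing is asked for, a point or a joint stands for the part that bears it (a point fixed in the world has none). Each returns a list of dicts, best first, with "p" (0 to 1); they miss things now and then, are a little off and sometimes report something else, mostly with a low value. They report only what shows in the picture. A call takes as long as a camera call.
- look_for(picture, query): "point" ([x, y, z] in mm, in world coordinates, good to about 4 mm: the middle of the surface that is visible of it).
The state is a dict: "t": time; "joint_pos": joint angles; "dq": joint speeds; "joint_efforts": joint torques, N m; "tcp_pos": TCP position; "orientation": TCP orientation; "force": force on the tool from outside, world axes, zero at the start; "torque": the same for the moment, N m; "opening": finger opening in mm.
Only numpy, scipy, OpenCV 4.12 (cv2) and the standard library are available. Lean on these libraries where they do the work, as an engineer would, in place of code of your own. Each camera call takes 0.05 s, during which the arm holds its last target.

## Working session

There is one attempt and no reset: what is moved stays moved. The work goes in short steps, Python scripts to look and compute and a shell command to move; the robot and the scene stay as the last step left them, time stands still between calls to the robot, and variables do not carry over. Pictures are saved under pics/ and viewed, and the job is handed in when it is done.

```bash
ls; mkdir -p pics; python3 - <<'E'
from cell import *
import cv2
o=get_obs(); print(o)
for n in ["scene","side","wrist"]:
    c=camera(n); cv2.imwrite(f"pics/{n}0.png",c["pixels"])
    print(n,c["K"].tolist(),c["world_to_cam"].round(3).tolist())
    for q in ["tester","lid_edge","handle","bolt_grip","front","paddle_way","slot_left","hinge"]:
        try: print(q,[(([round(v) for v in d["point"]]),round(d["p"],2)) for d in look_for(c,q)][:3])
        except Exception as e: print(q,e)
E
```

```text
pics
{'t': 0.0, 'joint_pos': array([-1.21458768,  0.43520513,  0.02498662,  1.57414161, -0.01156502,
        1.13399937, -0.07509672]), 'dq': array([ 1.43956849e-04,  9.53446518e-04,  1.19911272e-03,  5.53544050e-04,
        2.54204498e-04, -5.52452284e-04, -2.17918410e-05]), 'joint_efforts': array([-6.75964748e-04, -6.67841148e+01,  9.84791592e-01, -3.14459753e+01,
       -6.05460349e-02,  4.30734409e-02,  1.58716043e-04]), 'tcp_pos': array([276.63401047, 559.84761795, 225.9390301 ]), 'orientation': array([-1.45710321,  1.56918703, -1.91597641]), 'force': array([ 0.16220206, -0.01718013,  0.52178046]), 'torque': array([-0.01879162, -0.02929613, -0.01872106]), 'opening': 91.93831573173362}
scene [[475.06491050611953, 0.0, 322.6495668338948], [0.0, 475.06491050611953, 198.5711405028541], [0.0, 0.0, 1.0]] [[-0.753, 0.658, 0.002, 361.215], [0.491, 0.564, -0.663, -200.4], [-0.437, -0.499, -0.748, 2004.173], [0.0, 0.0, 0.0, 1.0]]
tester [([583, -76, 84], 0.63), ([605, -453, 55], 0.45)]
lid_edge [([565, -143, 91], 0.93)]
handle [([567, -146, 92], 0.66), ([608, -453, 59], 0.52)]
bolt_grip [
[... 466 characters left out ...]
 91], 0.68), ([591, 418, 46], 0.32)]
lid_edge [([558, -167, 94], 0.72)]
handle [([559, -168, 93], 0.97), ([509, -33, 95], 0.53), ([450, -390, 16], 0.3)]
bolt_grip [([508, -30, 99], 0.73)]
front [([562, -165, 91], 0.56)]
paddle_way [([458, 482, 22], 0.72), ([563, -165, 91], 0.57)]
slot_left [([561, -164, 92], 0.76), ([460, -450, 25], 0.35)]
hinge [([559, -167, 91], 0.98)]
wrist [[330.1229319512878, 0.0, 321.67812769686105], [0.0, 330.1229319512878, 192.8414280369475], [0.0, 0.0, 1.0]] [[0.443, 0.897, -0.0, -624.649], [0.867, -0.428, 0.255, -32.672], [0.228, -0.113, -0.967, 389.074], [0.0, 0.0, 0.0, 1.0]]
tester []
lid_edge []
handle []
bolt_grip []
front []
paddle_way []
slot_left []
hinge []
```

View pics/scene0.png

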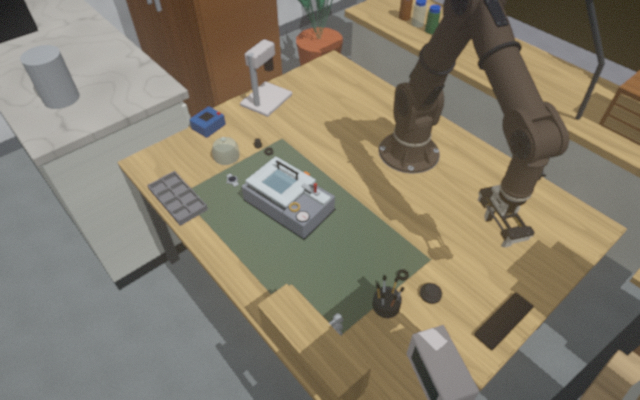

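View pics/side0.png

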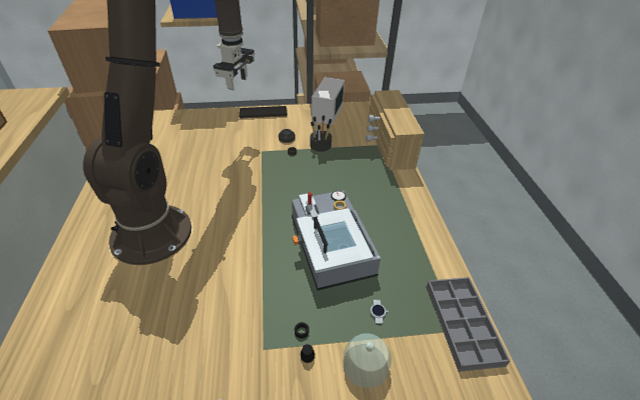

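View pics/wrist0.png

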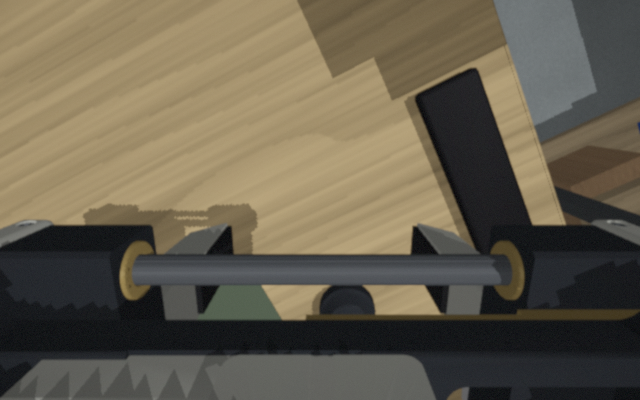

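The side view shows the tester at about (335,240), the red bolt at (310,197), the orange paddle at (295,240) and the handle at (320,235). Next I'll zoom in and measure.

```bash
cat > h.py <<'E'
from cell import *
import cv2, numpy as np
def deproj(c,us,vs):
    K=c["K"];T=np.linalg.inv(c["world_to_cam"]);z=c["range_z"][vs,us].astype(float)
    P=np.stack([(us-K[0,2])/K[0,0]*z,(vs-K[1,2])/K[1,1]*z,z,np.ones_like(z)])
    return (T@P)[:3].T
def proj(c,p):
    q=c["world_to_cam"]@np.append(p,1); return (c["K"]@(q[:3]/q[2]))[:2]
E
python3 - <<'E'
from h import *
c=camera("side");d=camera("scene")
for n,c,b in (("side",c,(280,180,390,295)),("scene",d,(235,150,345,245))):
    x0,y0,x1,y1=b
    im=c["pixels"][y0:y1,x0:x1]; cv2.imwrite(f"pics/{n}z.png",cv2.resize(im,None,fx=5,fy=5,interpolation=cv2.INTER_CUBIC))
    hsv=cv2.cvtColor(c["pixels"],cv2.COLOR_BGR2HSV).astype(int);H,S,V=hsv[...,0],hsv[...,1],hsv[...,2]
    box=np.zeros(H.shape,bool);box[y0:y1,x0:x1]=1
    for nm,m in (("red",((H<6)|(H>172))&(S>150)),("orange",(H>=6)&(H<16)&(S>170))):
        v,u=np.where(m&box); 
        if len(u)==0: print(n,nm,0);continue
        P=deproj(c,u,v);print(n,nm,len(u),u.mean(),v.mean(),P.mean(0).round(1),P.min(0).round(),P.max(0).round())
    v,u=np.where(box);P=deproj(c,u,v)
    w=P[(abs(P[:,2]-93)<6)]
    g=w[:,:2].astype(np.float32); print(cv2.minAreaRect(g))
E
```

```text
side red 25 309.44 197.48 [504.8 -11.6 122.5] [500. -22.   0.] [515. 146. 145.]
side orange 23 294.7391304347826 239.30434782608697 [ 450.2 -130.6   70.3] [ 445. -142.   62.] [ 454. -118.   75.]
((556.14404296875, -100.76374816894531), (175.92117309570312, 301.21844482421875), 10.129096031188965)
scene red 0
scene orange 0
((563.9561157226562, -98.7371826171875), (192.60464477539062, 302.3479919433594), 9.588959693908691)
```

```bash
python3 - <<'E'
import cv2,numpy as np
a=cv2.imread('pics/sidez.png');b=cv2.imread('pics/scenez.png');print(a.shape,b.shape)
E
```

```text
(575, 550, 3) (475, 550, 3)
```

View pics/sidez.png

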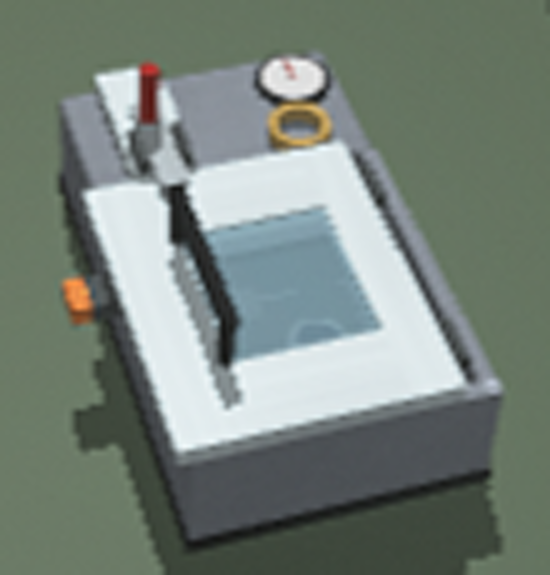

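View pics/scenez.png

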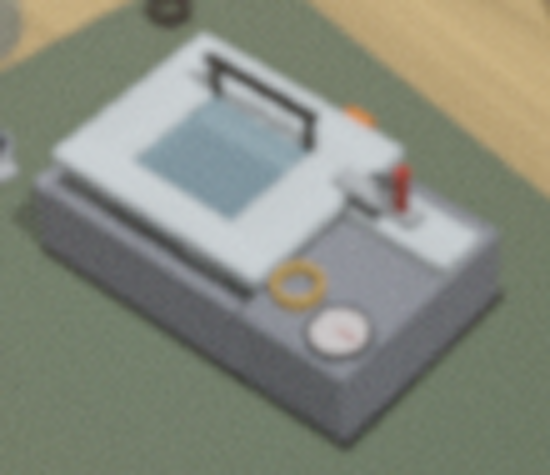

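```bash
cat >> h.py <<'E'
def onplane(c,u,v,z):
    T=np.linalg.inv(c["world_to_cam"]);K=c["K"]
    r=T[:3,:3]@np.array([(u-K[0,2])/K[0,0],(v-K[1,2])/K[1,1],1.]);o=T[:3,3]
    return o+r*(z-o[2])/r[2]
from scipy.spatial.transform import Rotation as R
def tool(o): return R.from_euler("xyz",o["orientation"]).as_matrix()
E
python3 - <<'E'
from h import *
c=camera("side");d=camera("scene")
L=np.array([[-98,100],[-98,-100],[67,-100],[67,100]],float)
for c,z0,q in ((c,(280,180),[(80,190),(180,452),(470,385),(350,143)]),(d,(235,150),[(405,150),(200,33),(52,155),(255,285)])):
    W=np.array([onplane(c,z0[0]+(a+.5)/5-.5,z0[1]+(b+.5)/5-.5,93)[:2] for a,b in q])
    A=L-L.mean(0);B=W-W.mean(0);U,S,V=np.linalg.svd(A.T@B);M=(U@V).T
    t=W.mean(0)-M@L.mean(0);print(W.round().tolist(),"yaw",np.degrees(np.arctan2(M[1,0],M[0,0])),t,(W-(L@M.T+t)).round(1).tolist())
o=get_obs();print(tool(o).round(3))
E
```

```text
[[458.0, -65.0], [497.0, -263.0], [659.0, -234.0], [627.0, -40.0]] yaw 9.813796169518788 [ 575.26602839 -147.68073339] [[-3.7, 1.1], [0.9, 0.2], [0.4, 1.1], [2.5, -2.4]]
[[461.0, -62.0], [499.0, -262.0], [661.0, -229.0], [626.0, -31.0]] yaw 10.623431294509613 [ 577.1072678  -143.00199581] [[-1.6, 1.3], [-0.2, -2.6], [-0.0, -0.4], [1.9, 1.6]]
[[ 0.     0.443  0.897]
 [ 0.     0.897 -0.443]
 [-1.     0.     0.   ]]
```

```bash
cat >> h.py <<'E'
YAW=np.radians(10.2);ORG=np.array([576,-145.5,0.])
Rt=R.from_euler("z",YAW).as_matrix()
def T2W(p): return Rt@np.array(p,float)+ORG
def W2T(p): return Rt.T@(np.array(p,float)-ORG)
def mv(target,ax=None,jaw=None):
    "print rotvec & shift (cm) in tool axes to reach world target with tool x=ax and y=jaw (tester frame)"
    o=get_obs();M=tool(o);s=M.T@(np.array(target)-o["tcp_pos"])/10
    rv=np.zeros(3)
    if ax is not None:
        x=Rt@np.array(ax,float);x/=np.linalg.norm(x);y=Rt@np.array(jaw,float);y-=x*(x@y);y/=np.linalg.norm(y)
        N=np.stack([x,y,np.cross(x,y)],1);rv=R.from_matrix(M.T@N).as_rotvec()
    print("rv",rv.round(3),"shift cm",s.round(2),"|s|",np.linalg.norm(s).round(1),"deg",np.degrees(np.linalg.norm(rv)).round(1))
E
python3 - <<'E'
from h import *
c=camera("wrist");w=np.linalg.inv(c["world_to_cam"])
o=get_obs();print(tool(o).T@(w[:3,3]-o["tcp_pos"]), tool(o).T@w[:3,:3])
for j in ([1,0,0],[-1,0,0],[0,1,0]): mv([480,-130,320],[0,0,-1],j)
E
```

```text
[-157.73663228   -0.33005477  -67.57546028] [[ 2.31406965e-04 -2.54549862e-01  9.67059623e-01]
 [ 9.99999949e-01  2.73184935e-04 -1.67381371e-04]
 [-2.21579215e-04  9.67059612e-01  2.54549912e-01]]
rv [ 0.934 -0.    -0.   ] shift cm [ -9.33 -52.9   48.79] |s| 72.6 deg 53.5
rv [-2.208  0.    -0.   ] shift cm [ -9.33 -52.9   48.79] |s| 72.6 deg 126.5
rv [-0.637  0.    -0.   ] shift cm [ -9.33 -52.9   48.79] |s| 72.6 deg 36.5
```

```bash
python3 -m crank '[0,0,0,-9.3,0,0,0, -0.1,0,0,-9.3,-5,4,0, -0.2,0,0,-9.3,-9,8,0, -0.3,0,0,-9.3,-13,12,0, -0.4,0,0,-9.3,-17,16,0, -0.5,0,0,-9.3,-21,20,0, -0.6,0,0,-9.3,-25,24,0, -0.637,0,0,-9.3,-29,28,0, -0.637,0,0,-9.3,-33,32,0, -0.637,0,0,-9.3,-37,36,0, -0.637,0,0,-9.3,-41,40,0, -0.637,0,0,-9.3,-45,44,0, -0.637,0,0,-9.3,-49,46,0, -0.637,0,0,-9.3,-52.9,48.8,0, -0.637,0,0,-9.3,-52.9,48.8,0, -0.637,0,0,-9.3,-52.9,48.8,0]'
python3 - <<'E'
from h import *
o=get_obs();print(o["tcp_pos"],tool(o).round(3).tolist())
c=camera("wrist");cv2.imwrite("pics/w1.png",c["pixels"])
hsv=cv2.cvtColor(c["pixels"],cv2.COLOR_BGR2HSV).astype(int);H,S,V=hsv[...,0],hsv[...,1],hsv[...,2]
for nm,m in (("red",((H<6)|(H>172))&(S>150)),("orange",(H>=6)&(H<16)&(S>170))):
    n,l,st,ce=cv2.connectedComponentsWithStats(m.astype(np.uint8))
    for i in range(1,n):
        if st[i,4]>15:
            v,u=np.where(l==i);P=deproj(c,u,v);print(nm,st[i],np.median(P,0).round(1),W2T(np.median(P,0)).round(1))
E
```

```text
t: 3.2
tcp_pos: [479.9, -134.3, 320.1]
orientation: [-1.062, 1.569, -0.887]
force: [0.4, 0.6, -0.3]
opening: -0.1
[ 479.8615416  -134.27903873  320.14247069] [[0.001, -0.174, 0.985], [-0.001, 0.985, 0.174], [-1.0, -0.001, 0.001]]
red [414 202  19  18 171] [502.9 -18.7 138.3] [-49.5 137.7 138.3]
```

View pics/w1.png

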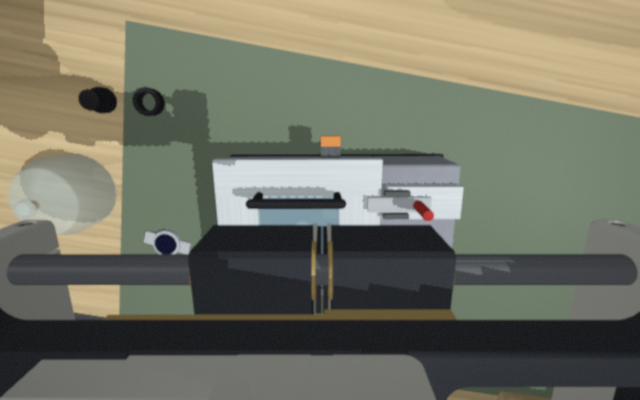

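```bash
python3 - <<'E'
from h import *
c=camera("wrist");p=c["pixels"];a=p[120:230,200:475];cv2.imwrite("pics/w1z.png",cv2.resize(a,None,fx=2.9,fy=2.9,interpolation=cv2.INTER_CUBIC))
hsv=cv2.cvtColor(p,cv2.COLOR_BGR2HSV).astype(int)
print(p[141,331],hsv[141,331])
v,u=np.where((hsv[...,0]<20)&(hsv[...,1]>150)&(hsv[...,2]>120)); k=(v<160)&(v>125)&(u>310)&(u<350);v,u=v[k],u[k]
P=deproj(c,u,v);print(u.min(),u.max(),v.min(),v.max(),W2T(np.median(P,0)).round(1));W=np.array([W2T(q) for q in P]);print(W.min(0).round(1),W.max(0).round(1))
for n,(u,v,z) in dict(fr=(213,160,93),fl=(383,158.5,93),barR=(248,203.5,128),barL=(345,203.5,128)).items(): 
    q=onplane(c,u,v,z);print(n,q.round(1),W2T(q).round(1))
E
```

```text
[ 84 152 223] [ 15 159 223]
325 342 137 145 [-119.4   37.3   72.6]
[-124.3   26.9   70.7] [-114.4   47.7   75.4]
fr [ 496.  -266.7   93. ] [-100.2 -105.1   93. ]
fl [460.1 -70.1  93. ] [-100.7   94.7   93. ]
barR [ 530.3 -213.6  128. ] [-57. -59. 128.]
barL [ 511.9 -107.9  128. ] [-56.4  48.3 128. ]
```

View pics/w1z.png

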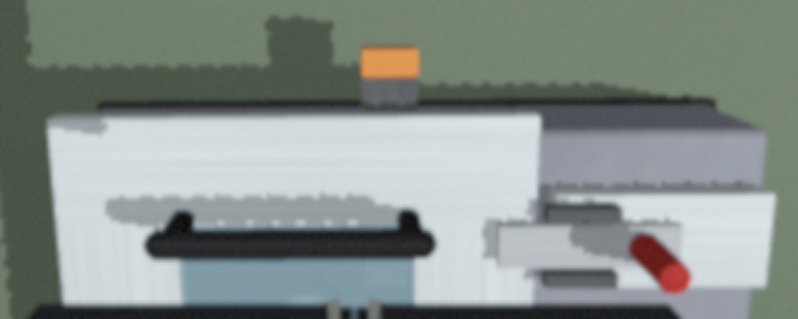

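```bash
sed -i 's/^YAW=.*/YAW=np.radians(10.2);ORG=np.array([574.7,-149.8,0.])/' h.py; python3 - <<'E'
from h import *
o=get_obs();print(o["t"],o["tcp_pos"],W2T(o["tcp_pos"]).round(1)); print(W2T([502.9,-18.7,138.3]))
mv(T2W([-48,100,118]),[0,0,-1],[0,1,0])
E
```

```text
3.3 [ 479.88233143 -135.09752008  319.98234466] [-90.7  31.3 320. ]
[-47.4494352  141.74272856 138.3       ]
rv [-0.007  0.     0.002] shift cm [20.18  6.95  4.22] |s| 21.8 deg 0.4
```

```bash
python3 -m crank '[0,0,0,2,3.5,2,0, 0,0,0,5,6.9,4.2,0, 0,0,0,9,6.9,4.2,0, 0,0,0,13,6.9,4.2,0, 0,0,0,16,6.9,4.2,0, 0,0,0,18,6.9,4.2,0, 0,0,0,19.5,6.9,4.2,0, 0,0,0,20.1,6.9,4.2,0, 0,0,0,20.1,6.9,4.2,0, 0,0,0,20.1,6.9,4.2,0]'
python3 - <<'E'
from h import *
o=get_obs();print(o["t"],W2T(o["tcp_pos"]).round(1),o["force"])
c=camera("wrist");cv2.imwrite("pics/w2.png",c["pixels"])
c=camera("side");cv2.imwrite("pics/s2.png",cv2.resize(c["pixels"][150:300,230:430],None,fx=4,fy=4))
E
```

```text
t: 4.3
tcp_pos: [510.1, -60.1, 119.5]
orientation: [-1.045, 1.568, -0.874]
force: [0.5, -0.4, 0.6]
opening: 0.7
4.3 [-47.7  99.7 119.5] [ 0.48310248 -0.35204202  0.58804061]
```

View pics/w2.png

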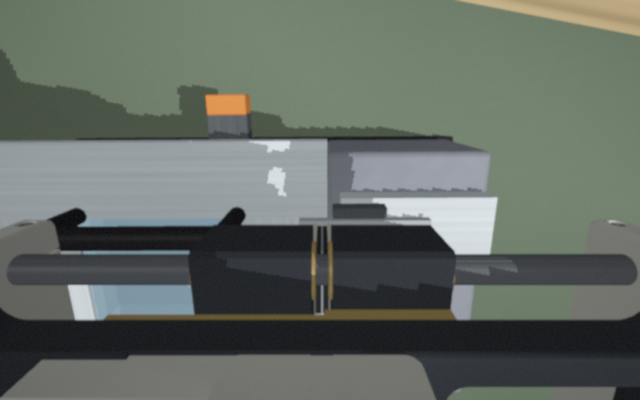

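View pics/s2.png

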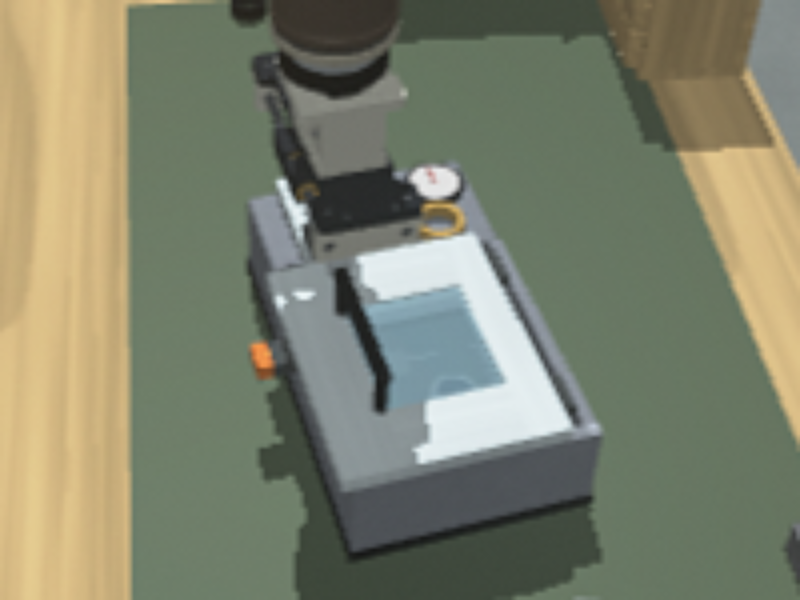

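```bash
python3 -m crank '[0,0,0,0,0.5,0,0, 0,0,0,0,1,0,0, 0,0,0,0,1.3,0,0, 0,0,0,0,1.6,0,0, 0,0,0,0,1.9,0,0, 0,0,0,0,2.2,0,0, 0,0,0,0,2.5,0,0, 0,0,0,0,2.5,0,0]'
python3 -c "
from h import *
o=get_obs();print(W2T(o['tcp_pos']).round(1),Rt.T@o['force'])"
```

```text
t: 5.2
tcp_pos: [506.0, -35.7, 119.7]
orientation: [-0.943, 1.567, -0.772]
force: [-0.2, -1.0, 0.4]
opening: 0.6
[-47.4 124.4 119.7] [-0.4044456  -0.93742592  0.41777643]
```

```bash

python3 -c "
from h import *
c=camera('side');cv2.imwrite('pics/s3.png',cv2.resize(c['pixels'][170:250,270:370],None,fx=7,fy=7,interpolation=cv2.INTER_CUBIC))
c=camera('wrist');cv2.imwrite('pics/w3.png',c['pixels'])"
```

```text
(no output)
```

View pics/s3.png

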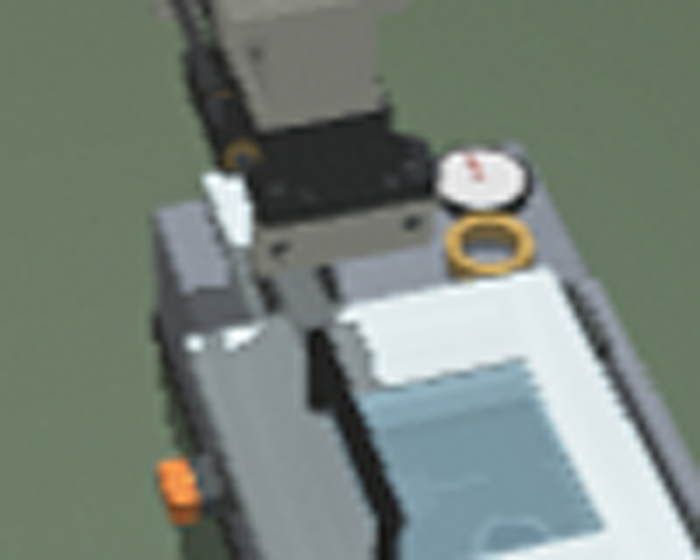

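View pics/w3.png

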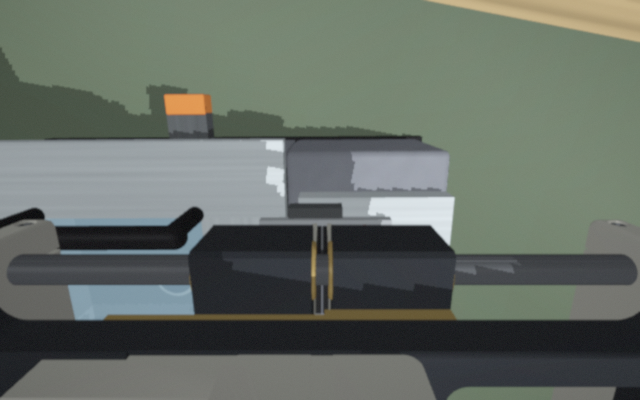

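```bash
python3 -m crank '[0,0,0,0,0.3,0,0, 0,0,0,0,0.6,0,0, 0,0,0,0,0.9,0,0, 0,0,0,0,1.2,0,0, 0,0,0,0,1.2,0,0]'
python3 -c "
from h import *
o=get_obs();print(W2T(o['tcp_pos']).round(1),Rt.T@o['force'])
c=camera('wrist');cv2.imwrite('pics/w4.png',c['pixels'][100:300])"
```

```text
t: 5.8
tcp_pos: [503.8, -23.3, 119.6]
orientation: [-0.863, 1.568, -0.691]
force: [-0.1, -1.8, 0.2]
opening: 0.3
[-47.3 137.1 119.6] [-0.36313919 -1.71508335  0.23319605]
```

View pics/w4.png

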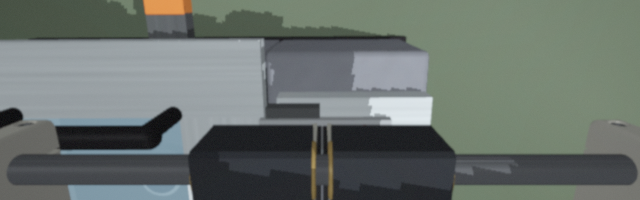

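```bash
python3 -m crank '[0,0,0,0,0.3,0,0, 0,0,0,0,0.6,0,0, 0,0,0,0,0.9,0,0, 0,0,0,0,1.2,0,0, 0,0,0,0,1.4,0,0, 0,0,0,0,1.5,0,0, 0,0,0,0,1.5,0,0]'
python3 -c "
from h import *
o=get_obs();print(W2T(o['tcp_pos']).round(1),Rt.T@o['force'])
c=camera('wrist');cv2.imwrite('pics/w5.png',c['pixels'][100:300])"
```

```text
t: 6.55
tcp_pos: [501.2, -8.3, 119.6]
orientation: [-0.817, 1.568, -0.645]
force: [-0.2, -2.6, -0.0]
opening: 0.2
[-47.3 152.3 119.6] [-0.6668294  -2.49766887 -0.02313819]
```

View pics/w5.png

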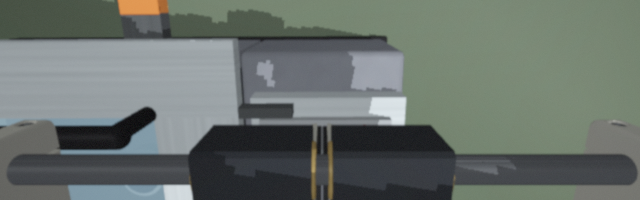

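```bash
python3 -m crank '[0,0,0,0,-1.5,0,0, 0,0,0,-4,-2,0,0, 0,0,0,-9,-4,-1,0, 0,0,0,-14,-7,-3,0, 0,0,0,-17,-10,-5,0.4, 0,0,0,-17,-10,-5,0.4, 0,0,0,-17,-10,-5,0.4]'
python3 -c "
from h import *
o=get_obs();print(o['t'],W2T(o['tcp_pos']).round(1),Rt.T@o['force'],o['opening'])
c=camera('wrist');cv2.imwrite('pics/w6.png',c['pixels'])
c=camera('side');cv2.imwrite('pics/s6.png',cv2.resize(c['pixels'][170:290,270:390],None,fx=5,fy=5,interpolation=cv2.INTER_CUBIC))"
```

```text
t: 7.3
tcp_pos: [469.1, -116.3, 291.1]
orientation: [-0.296, 1.565, -0.127]
force: [-0.1, 1.7, -0.1]
opening: 19.6
7.3 [-98.   51.7 291.1] [ 0.17261875  1.70576135 -0.06698557] 19.590081825590328
```

View pics/w6.png

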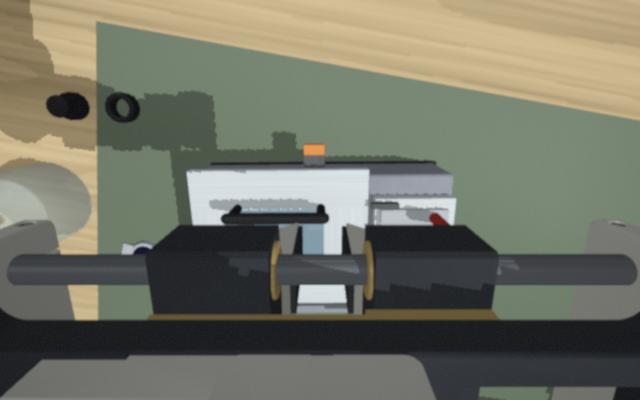

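View pics/s6.png

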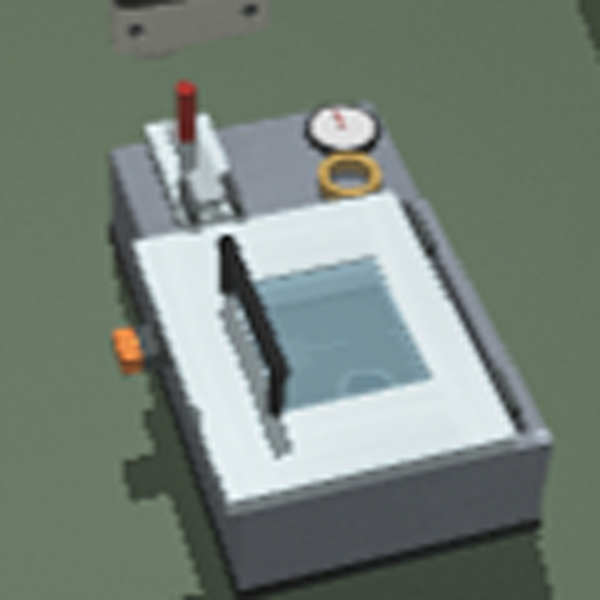

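```bash
python3 - <<'E'
from h import *
c=camera("side");p=c["pixels"]
hsv=cv2.cvtColor(p,cv2.COLOR_BGR2HSV).astype(int);H,S=hsv[...,0],hsv[...,1]
m=((H<6)|(H>172))&(S>150);m[:180]=0;m[220:]=0;m[:,:290]=0;m[:,320:]=0
v,u=np.where(m);print(u.mean(),v.mean(),W2T(onplane(c,u.mean(),v.mean(),125)),W2T(onplane(c,309.44,197.48,125)),W2T(np.median(deproj(c,u,v),0)))
a=c
mv(T2W([-56.5,-4,190]),[0,0,-1],[1,0,0]);mv(T2W([-56.5,-4,190]),[0,0,-1],[-1,0,0]);print(get_obs()["joint_pos"].round(2))
c=camera('wrist')
for u,v in ((224,218),(326,218)): print(W2T(onplane(c,u,v,128)))
E
```

```text
306.68 191.6 [-45.91781261 174.13979732 125.        ] [-45.03359205 145.75144511 125.        ] [-45.71352231 171.79440103 128.0894459 ]
rv [1.567e+00 0.000e+00 1.000e-03] shift cm [ 9.83 -5.84  4.17] |s| 12.2 deg 89.8
rv [-1.575e+00 -1.000e-03  0.000e+00] shift cm [ 9.83 -5.84  4.17] |s| 12.2 deg 90.2
[-0.29  0.14  0.49  1.84 -0.07  1.17  1.96]
[-56.14917911 -45.54203313 128.        ]
[-55.75666359  58.14257782 128.        ]
```

```bash
python3 -m crank '[0.14,0,0,0,0,0,0.4, 0.28,0,0,0,-1,1,0.4, 0.42,0,0,0,-2,2,0.4, 0.56,0,0,0,-3,3,0.4, 0.70,0,0,0,-4,4,0.4, 0.84,0,0,0,-5,4.2,0.4, 0.98,0,0,0,-5.4,4.2,0.4, 1.12,0,0,0,-5.4,4.2,0.4, 1.26,0,0,3,-5.4,4.2,0.4, 1.40,0,0,6,-5.4,4.2,0.4, 1.54,0,0,9,-5.4,4.2,0.4, 1.567,0,0,9.8,-5.4,4.2,0.4, 1.567,0,0,9.8,-5.4,4.2,0.4, 1.567,0,0,9.8,-5.4,4.2,0.4]'
python3 -c "
from h import *
o=get_obs();print(o['t'],W2T(o['tcp_pos']).round(1),Rt.T@o['force'],o['opening'])
mv(T2W([-55.5,0,112]),[0,0,-1],[1,0,0])
c=camera('wrist');cv2.imwrite('pics/w7.png',c['pixels'])"
```

```text
t: 8.9
tcp_pos: [519.8, -159.2, 190.7]
orientation: [-0.516, 1.569, -1.905]
force: [0.4, 0.0, 0.5]
opening: 36.7
8.9 [-55.7   0.4 190.7] [ 0.36278082 -0.05088289  0.5399584 ] 36.73461531908066
rv [0.004 0.001 0.001] shift cm [7.87 0.02 0.04] |s| 7.9 deg 0.2
```

View pics/w7.png

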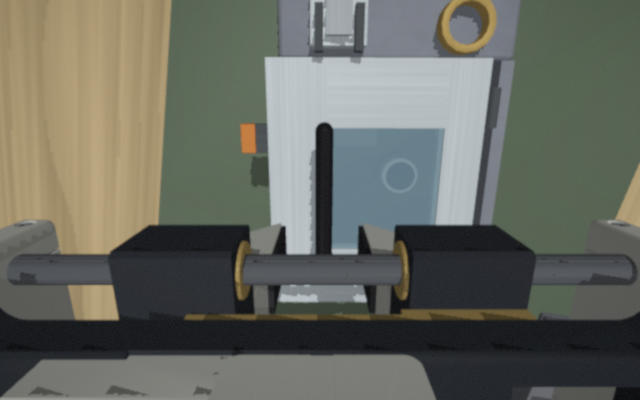

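```bash
python3 -m crank '[0,0,0,3,0,0,0.4, 0,0,0,6,0,0,0.4, 0,0,0,7.4,0,0,0.4, 0,0,0,7.8,0,0,0.4, 0,0,0,7.8,0,0,0.4, 0,0,0,7.8,0,0,0.1, 0,0,0,7.8,0,0,0.1, 0,0,0,7.8,0,0,0.1, 0,0,0,7.8,0,0,0.1, 0,0,0,7.8,0,0,0.1]'
python3 -c "
from h import *
o=get_obs();print(o['t'],W2T(o['tcp_pos']).round(1),Rt.T@o['force'],o['opening'])
c=camera('wrist');print(W2T(onplane(c,325,130,134)))"
```

```text
t: 9.95
tcp_pos: [521.2, -159.5, 113.8]
orientation: [0.925, 1.568, -0.465]
force: [2.3, 0.8, 2.9]
opening: 11.1
9.95 [-5.440e+01 -1.000e-01  1.138e+02] [2.38582937 0.40177192 2.94366168] 11.077851338166154
[-52.88879701  58.04626473 134.        ]
```

```bash
python3 -m crank '[0,0,0,-0.13,0.05,0,0, 0,0,0,-0.26,0.1,0,0, 0,0,0,-0.39,0.14,0,0, 0,0,0,-0.52,0.19,0,0, 0,0,0,-0.52,0.19,0,0]'
python3 -c "
from h import *
o=get_obs();print(o['t'],W2T(o['tcp_pos']).round(1),Rt.T@o['force'],o['opening'])"
```

```text
t: 10.5
tcp_pos: [523.1, -159.1, 118.8]
orientation: [0.805, 1.568, -0.584]
force: [4.4, -1.0, -8.5]
opening: 11.1
10.5 [-52.5  -0.  118.8] [ 4.17876745 -1.80646739 -8.52195158] 11.097958704449413
```

```bash
cat > st.py <<'E'
from h import *
o=get_obs();print(round(o['t'],2),W2T(o['tcp_pos']).round(1),'F tester',(Rt.T@o['force']).round(1),round(o['opening'],1))
E
python3 -m crank '[0,0,0,-0.07,0.02,0,0, 0,0,0,-0.13,0.05,0,0, 0,0,0,-0.2,0.07,0,0]'; python3 st.py
```

```text
t: 10.8
tcp_pos: [523.7, -159.0, 120.5]
orientation: [0.675, 1.568, -0.714]
force: [6.1, -1.9, -10.8]
opening: 10.7
10.8 [-51.8  -0.  120.5] F tester [  5.7  -2.9 -10.8] 10.7
```

```bash
python3 -m crank '[0,0,0,-0.05,0.05,0,0, 0,0,0,-0.1,0.09,0,0, 0,0,0,-0.1,0.09,0,0]'; python3 st.py
```

```text
t: 11.1
tcp_pos: [524.0, -158.9, 121.3]
orientation: [0.337, 1.569, -1.052]
force: [2.8, -2.2, -9.5]
opening: 11.0
11.1 [-51.5  -0.  121.3] F tester [ 2.4 -2.7 -9.5] 11.0
```

```bash
python3 -m crank '[0,0,0,-0.05,0.04,0,0, 0,0,0,-0.1,0.06,0,0, 0,0,0,-0.1,0.06,0,0]'; python3 st.py
```

```text
t: 11.4
tcp_pos: [524.5, -158.9, 122.4]
orientation: [0.256, 1.569, -1.134]
force: [2.4, -2.6, -8.9]
opening: 10.8
11.4 [-51.1  -0.  122.4] F tester [ 1.9 -3.  -8.9] 10.8
```

```bash
python3 -m crank '[0,0,0,-0.04,0.03,0,0, 0,0,0,-0.08,0.05,0,0, 0,0,0,-0.08,0.05,0,0]'; python3 st.py
```

```text
t: 11.7
tcp_pos: [524.8, -158.8, 123.2]
orientation: [0.174, 1.569, -1.216]
force: [1.6, -1.2, -7.8]
opening: 11.1
11.7 [-50.7  -0.  123.2] F tester [ 1.3 -1.4 -7.8] 11.1
```

```bash
python3 -m crank '[0,0,0,-0.04,0.03,0,0, 0,0,0,-0.08,0.05,0,0, 0,0,0,-0.08,0.05,0,0]'; python3 st.py
```

```text
t: 12.0
tcp_pos: [525.2, -158.7, 124.0]
orientation: [0.05, 1.569, -1.34]
force: [1.2, -2.5, -7.7]
opening: 11.1
12.0 [-50.3  -0.  124. ] F tester [ 0.7 -2.7 -7.7] 11.1
```

```bash
python3 -m crank '[0,0,0,-0.04,0.02,0,0, 0,0,0,-0.08,0.04,0,0, 0,0,0,-0.08,0.04,0,0]'; python3 st.py
```

```text
t: 12.3
tcp_pos: [525.6, -158.6, 124.9]
orientation: [-0.008, 1.569, -1.397]
force: [0.1, -1.3, -7.6]
opening: 10.8
12.3 [-49.9  -0.  124.9] F tester [-0.2 -1.3 -7.6] 10.8
```

```bash
python3 -m crank '[0,0,0,-0.04,0.02,0,0, 0,0,0,-0.08,0.04,0,0, 0,0,0,-0.08,0.04,0,0]'; python3 st.py
```

```text
t: 12.6
tcp_pos: [525.9, -158.6, 125.7]
orientation: [0.001, 1.569, -1.389]
force: [0.8, -1.6, -8.0]
opening: 10.9
12.6 [-49.5  -0.  125.7] F tester [ 0.5 -1.7 -8. ] 10.9
```

```bash
python3 -m crank '[0,0,0,-0.03,0.02,0,0, 0,0,0,-0.06,0.03,0,0, 0,0,0,-0.06,0.03,0,0]'; python3 st.py
```

```text
t: 12.9
tcp_pos: [526.1, -158.6, 126.2]
orientation: [-0.179, 1.569, -1.569]
force: [0.7, -3.2, -11.3]
opening: 11.0
12.9 [-49.4  -0.  126.2] F tester [  0.1  -3.3 -11.3] 11.0
```

```bash
python3 -m crank '[0,0,0,-0.03,0.02,0,0, 0,0,0,-0.06,0.03,0,0, 0,0,0,-0.06,0.03,0,0]'; python3 st.py
```

```text
t: 13.2
tcp_pos: [526.1, -158.5, 126.4]
orientation: [-0.53, 1.569, -1.92]
force: [2.4, -3.3, -18.5]
opening: 11.1
13.2 [-49.3   0.  126.4] F tester [  1.8  -3.6 -18.5] 11.1
```

```bash
python3 -c "
from h import *
c=camera('side');cv2.imwrite('pics/s8.png',cv2.resize(c['pixels'][170:290,270:390],None,fx=5,fy=5,interpolation=cv2.INTER_CUBIC))"
```

```text
(no output)
```

View pics/s8.png

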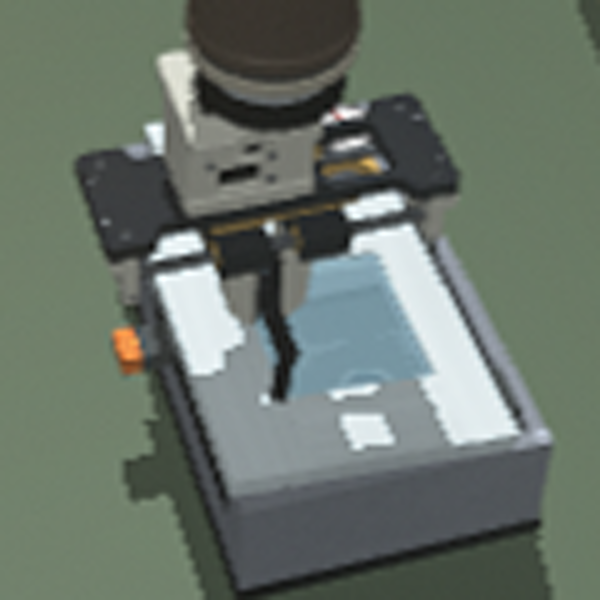

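```bash
python3 -m crank '[0,0,0,0,0,0,0, 0,0,0,0,0,0,0]'; python3 st.py
```

```text
t: 13.45
tcp_pos: [526.2, -158.5, 126.4]
orientation: [-0.541, 1.569, -1.931]
force: [2.7, -3.0, -16.1]
opening: 10.9
13.45 [-49.3   0.  126.4] F tester [  2.2  -3.5 -16.1] 10.9
```

```bash
python3 -m crank '[0,0,0,0.03,0,0,0, 0,0,0,0.03,0,0,0]'; python3 st.py; python3 -m crank '[0,0,0,0,0,0,0.3, 0,0,0,0,0,0,0.4, 0,0,0,0,0,0,0.4, 0,0,0,0,0,0,0.4]'; python3 st.py
```

```text
t: 13.65
tcp_pos: [526.2, -158.5, 126.3]
orientation: [-0.483, 1.569, -1.873]
force: [0.5, -2.3, -12.0]
opening: 10.9
13.65 [-49.3  -0.  126.3] F tester [  0.   -2.4 -12. ] 10.9
t: 14.05
tcp_pos: [526.7, -158.4, 126.8]
orientation: [0.212, 1.569, -1.178]
force: [0.5, -0.1, -0.2]
opening: 35.2
14.05 [-48.8   0.  126.8] F tester [ 0.5 -0.2 -0.2] 35.2
```

```bash
python3 -m crank '[0,0,0,-4,0,0,0.4, 0,0,0,-8,0,0,0.4, 0,0,0,-12,0,0,0.2, 0,0,0,-12,0,0,0, 0,0,0,-12,0,0,0]'; python3 st.py; python3 -c "
from h import *
a=np.radians(20)
mv(T2W([-180,41,200]),[np.sin(a),0,-np.cos(a)],[0,1,0])
mv(T2W([-180,41,200]),[0,0,-1],[0,1,0])
c=camera('side');cv2.imwrite('pics/s9.png',cv2.resize(c['pixels'][170:290,270:390],None,fx=5,fy=5,interpolation=cv2.INTER_CUBIC))"
```

```text
t: 14.55
tcp_pos: [527.1, -158.2, 247.8]
orientation: [1.041, 1.568, -0.349]
force: [-0.8, 0.4, -0.6]
opening: 17.0
14.55 [-4.830e+01  2.000e-01  2.478e+02] F tester [-0.7  0.6 -0.6] 17.0
rv [-1.55  -0.271  0.272] shift cm [  4.74 -13.17  -4.14] |s| 14.6 deg 91.5
rv [-1.567e+00  3.000e-03 -1.000e-03] shift cm [  4.74 -13.17  -4.14] |s| 14.6 deg 89.8
```

View pics/s9.png

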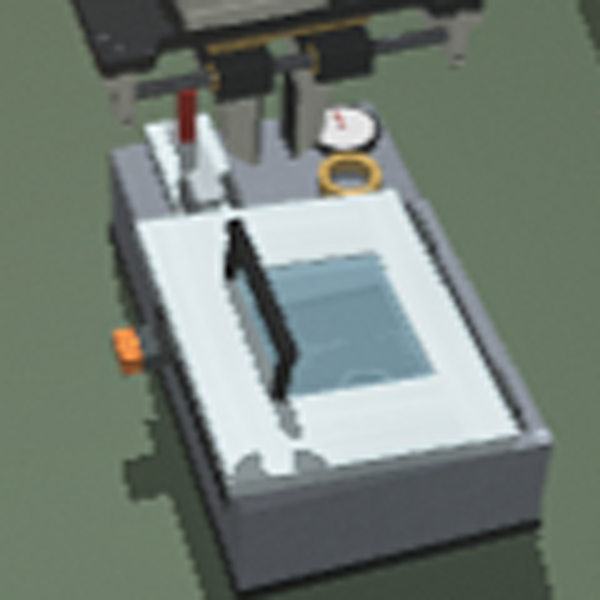

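```bash
python3 -m crank '[-0.13,-0.02,0.02,0,-1,-0.5,0, -0.26,-0.05,0.05,0,-2,-1,0, -0.39,-0.07,0.07,0,-4,-1.5,0, -0.52,-0.09,0.09,0,-6,-2,0, -0.65,-0.114,0.114,0,-8,-2.5,0, -0.78,-0.137,0.137,0,-10,-3,0, -0.91,-0.16,0.16,0,-12,-3.5,0, -1.04,-0.182,0.182,0,-13.2,-4.1,0, -1.17,-0.205,0.205,1,-13.2,-4.1,0, -1.3,-0.228,0.228,2,-13.2,-4.1,0, -1.43,-0.25,0.25,3,-13.2,-4.1,0, -1.55,-0.271,0.272,4.7,-13.2,-4.1,0, -1.55,-0.271,0.272,4.7,-13.2,-4.1,0, -1.55,-0.271,0.272,4.7,-13.2,-4.1,0]'; python3 st.py; python3 -c "
from h import *
print((Rt.T@tool(get_obs())).round(3).tolist())
c=camera('wrist');cv2.imwrite('pics/w10.png',c['pixels'])
p=c['pixels'];hsv=cv2.cvtColor(p,cv2.COLOR_BGR2HSV).astype(int)
m=((hsv[...,0]<20)&(hsv[...,1]>150)&(hsv[...,2]>100)).astype(np.uint8)
n,l,st,ce=cv2.connectedComponentsWithStats(m)
for i in range(1,n):
  if st[i,4]>60:
    v,u=np.where(l==i);P=deproj(c,u,v);W=(P-ORG)@Rt;print(st[i],np.median(W,0).round(1),np.percentile(W,[3,97],axis=0).round(1).tolist())
"
```

```text
t: 16.0
tcp_pos: [388.8, -140.7, 199.2]
orientation: [0.006, 1.226, 0.18]
force: [-0.4, -0.0, 0.2]
opening: 0.6
16.0 [-181.4   41.9  199.2] F tester [-0.4  0.   0.2] 0.6
[[0.338, 0.004, 0.941], [0.001, 1.0, -0.004], [-0.941, 0.002, 0.338]]
[311 188  24  16 372] [-122.4   41.6   71.8] [[-123.8, 31.3, 60.7], [-113.9, 51.9, 73.5]]
[456 286  23  29 360] [-49.1 172.9 134.2] [[-51.3, 169.0, 118.9], [-42.1, 178.6, 142.4]]
```

View pics/w10.png

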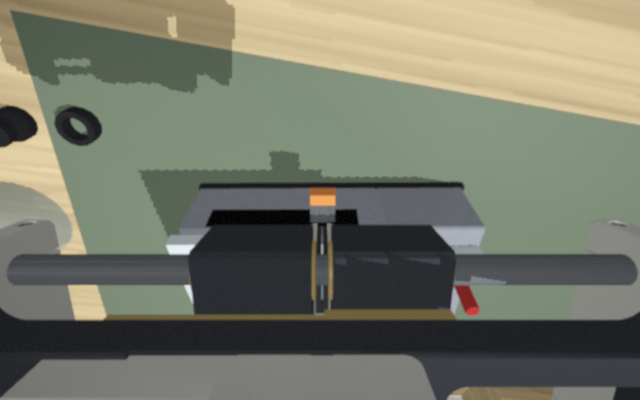

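```bash
python3 -m crank '[0,0,0,4,0,-1.2,0, 0,0,0,8,0,-2.2,0, 0,0,0,11,0,-2.6,0, 0,0,0,13,0,-2.62,0, 0,0,0,13.63,0,-2.62,0, 0,0,0,13.63,0,-2.62,0, 0,0,0,13.63,0,-2.62,0]'; python3 st.py
python3 -c "
from h import *
c=camera('side');cv2.imwrite('pics/s11.png',cv2.resize(c['pixels'][170:290,250:370],None,fx=5,fy=5,interpolation=cv2.INTER_CUBIC))
c=camera('wrist');cv2.imwrite('pics/w11.png',c['pixels'])"
```

```text
t: 16.75
tcp_pos: [408.9, -140.4, 113.5]
orientation: [-0.085, 1.229, 0.104]
force: [1.0, 0.2, -0.3]
opening: 0.5
16.75 [-161.5   38.7  113.5] F tester [ 1.   0.  -0.3] 0.5
```

View pics/s11.png

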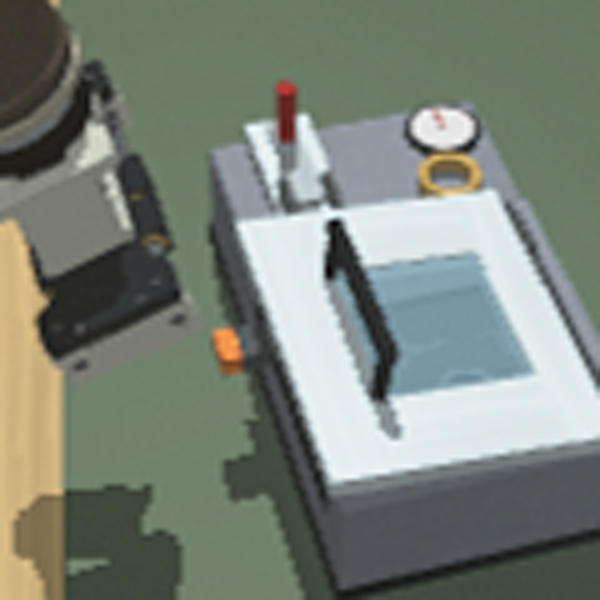

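View pics/w11.png

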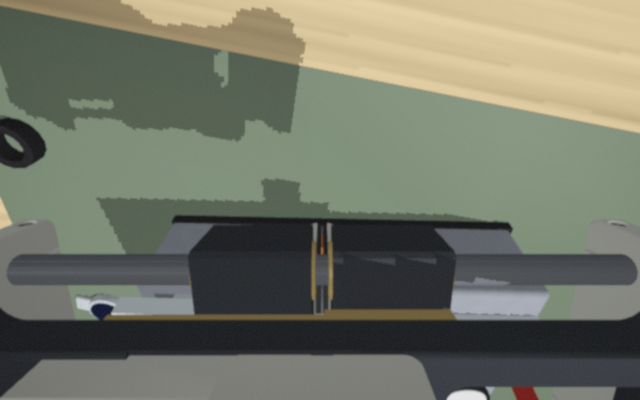

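```bash
python3 -c "
from h import *
o=get_obs();print(o['joint_pos'].round(3),o['dq'].round(2))
mv(T2W([-160,41.6,62]),[np.sin(.345),0,-np.cos(.345)],[0,1,0])
mv(T2W([-160,41.6,62]),[0,0,-1],[0,1,0])
"
```

```text
[ 0.156  0.157  0.198  2.425 -0.613  0.309  2.668] [-0.16 -0.05  0.2  -0.01  0.04  0.05 -0.02]
rv [ 0.013 -0.008  0.024] shift cm [ 4.86  0.5  -1.33] |s| 5.1 deg 1.6
rv [0.009 0.337 0.026] shift cm [ 4.86  0.5  -1.33] |s| 5.1 deg 19.4
```

```bash
python3 -m crank '[0.14,0.08,0,-3,0,0,0, 0.28,0.16,0,-3,0,0,0, 0.28,0.27,0,-3,0,0,0, 0.28,0.27,0,-3,0,0,0]'; python3 st.py;  python3 -c "
from h import *
o=get_obs();print(o['joint_pos'].round(3));print((Rt.T@tool(get_obs())).round(3).tolist())
mv(T2W([-160,41.6,120]),[np.sin(.08),0,-np.cos(.08)],[0,-1,0])"
```

```text
t: 17.25
tcp_pos: [398.5, -143.0, 143.0]
orientation: [0.387, 1.502, 0.289]
force: [0.8, 0.5, 0.1]
opening: 0.5
17.25 [-172.2   37.9  143. ] F tester [0.9 0.3 0.1] 0.5
[-0.143  0.184  0.457  2.217 -0.183  0.71   1.914]
[[0.068, 0.271, 0.96], [0.008, 0.962, -0.272], [-0.998, 0.026, 0.064]]
rv [ 2.866 -0.009  0.018] shift cm [2.38 0.63 0.92] |s| 2.6 deg 164.2
```

```bash
python3 -c "
from h import *
mv(T2W([-155,41.6,62]),[np.sin(.08),0,-np.cos(.08)],[0,1,0])"; python3 -m crank '[-0.14,0,0,0,0,0,0, -0.275,0,0,0,0,0,0, -0.275,0,0,0,0,0,0, -0.275,0,0,0,0,0,0]'; python3 st.py;  python3 -c "
from h import *
o=get_obs();print(o['joint_pos'].round(3))
mv(T2W([-155,41.6,62]),[np.sin(.08),0,-np.cos(.08)],[0,1,0])"
```

```text
rv [-0.276 -0.012 -0.006] shift cm [8.2  0.61 1.03] |s| 8.3 deg 15.8
t: 17.65
tcp_pos: [398.7, -142.8, 143.5]
orientation: [0.11, 1.502, 0.283]
force: [-0.4, 0.3, -0.6]
opening: 0.0
17.65 [-172.    38.1  143.5] F tester [-0.3  0.3 -0.6] 0.0
[-0.101  0.181  0.405  2.213 -0.167  0.711  2.164]
rv [-0.005 -0.011 -0.007] shift cm [8.25 0.3  1.13] |s| 8.3 deg 0.8
```

```bash
python3 -m crank '[0,0,0,3,0.3,0.5,0, 0,0,0,6,0.3,1.0,0, 0,0,0,8.2,0.3,1.1,0, 0,0,0,8.2,0.3,1.1,0, 0,0,0,8.2,0.3,1.1,0]'; python3 st.py;  python3 -c "
from h import *
o=get_obs();print(o['joint_pos'].round(3));print((Rt.T@tool(get_obs())).round(3).tolist())
c=camera('side');cv2.imwrite('pics/s12.png',cv2.resize(c['pixels'][170:290,250:370],None,fx=5,fy=5,interpolation=cv2.INTER_CUBIC))
c=camera('wrist');cv2.imwrite('pics/w12.png',c['pixels'])"
```

```text
t: 18.15
tcp_pos: [414.0, -136.6, 62.9]
orientation: [0.115, 1.503, 0.285]
force: [0.1, 0.1, 0.4]
opening: 0.6
18.15 [-155.8   41.5   62.9] F tester [0.1 0.1 0.4] 0.6
[-0.038  0.353  0.329  2.267 -0.311  0.501  2.28 ]
[[0.067, 0.008, 0.998], [0.007, 1.0, -0.008], [-0.998, 0.008, 0.067]]
```

View pics/s12.png

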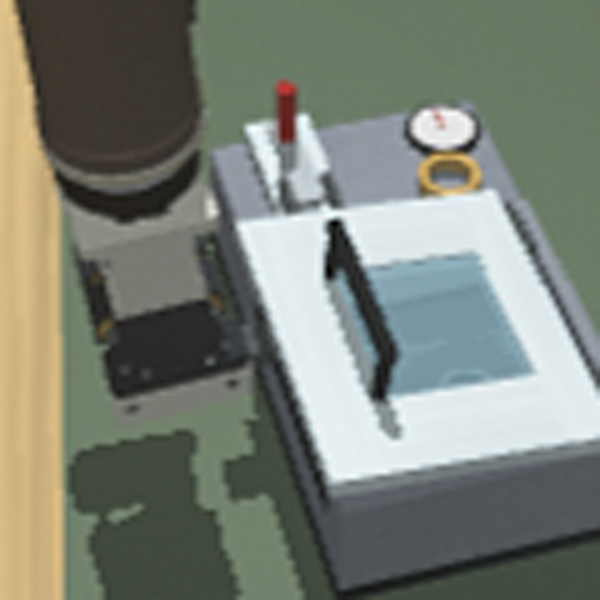

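View pics/w12.png

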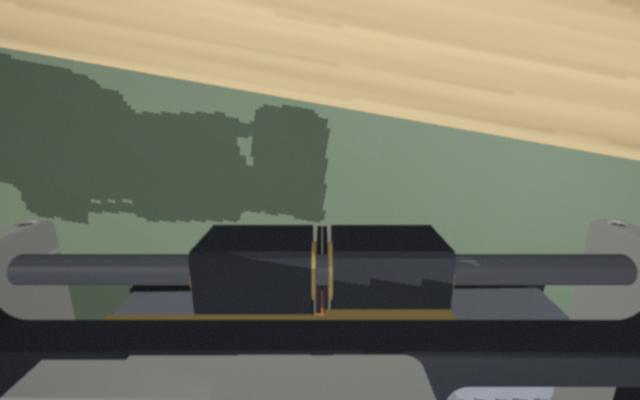

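```bash
python3 -m crank '[0,0,0,0,0,0.6,0, 0,0,0,0.1,0,1.2,0, 0,0,0,0.1,0,1.7,0, 0,0,0,0.1,0,1.7,0]'; python3 st.py; python3 -m crank '[0,0,0,0,0,0.15,0, 0,0,0,0,0,0.3,0, 0,0,0,0,0,0.45,0]'; python3 st.py
```

```text
t: 18.65
tcp_pos: [432.9, -133.6, 64.2]
orientation: [0.093, 1.499, 0.265]
force: [0.9, 0.1, -0.3]
opening: 0.1
18.65 [-136.6   41.    64.2] F tester [ 0.9 -0.  -0.3] 0.1
t: 18.95
tcp_pos: [436.2, -133.0, 64.2]
orientation: [0.105, 1.501, 0.276]
force: [-5.4, -0.8, 2.6]
opening: 0.5
18.95 [-133.3   41.1   64.2] F tester [-5.4  0.2  2.6] 0.5
```

```bash
python3 -m crank '[0,0,0,0.01,0,0.15,0, 0,0,0,0.02,0,0.3,0, 0,0,0,0.03,0,0.45,0]'; python3 st.py; python3 -m crank '[0,0,0,0.01,0,0.12,0, 0,0,0,0.02,0,0.24,0, 0,0,0,0.03,0,0.36,0]'; python3 st.py
```

```text
t: 19.25
tcp_pos: [440.3, -132.2, 64.1]
orientation: [0.11, 1.502, 0.281]
force: [-4.2, -0.4, 1.6]
opening: -0.0
19.25 [-129.2   41.2   64.1] F tester [-4.2  0.3  1.6] -0.0
t: 19.55
tcp_pos: [443.9, -131.5, 64.0]
orientation: [0.111, 1.502, 0.282]
force: [-3.9, -0.3, 3.5]
opening: 0.8
19.55 [-125.5   41.1   64. ] F tester [-3.9  0.4  3.5] 0.8
```

```bash
python3 -m crank '[0,0,0,0.01,0,0.12,0, 0,0,0,0.02,0,0.24,0, 0,0,0,0.02,0,0.36,0]'; python3 st.py; python3 -m crank '[0,0,0,0.01,0,0.1,0, 0,0,0,0.01,0,0.15,0, 0,0,0,0.01,0,0.15,0]'; python3 st.py
```

```text
t: 19.85
tcp_pos: [447.5, -130.9, 64.1]
orientation: [0.111, 1.502, 0.282]
force: [-3.9, -1.2, 1.9]
opening: 0.2
19.85 [-121.8   41.1   64.1] F tester [-4.1 -0.5  1.9] 0.2
t: 20.15
tcp_pos: [449.1, -130.6, 64.1]
orientation: [0.11, 1.502, 0.282]
force: [-4.2, -0.5, 1.6]
opening: -0.1
20.15 [-120.2   41.1   64.1] F tester [-4.3  0.2  1.6] -0.1
```

```bash
python3 -m crank '[0,0,0,0,0,0.04,0, 0,0,0,0.01,0,0.08,0, 0,0,0,0.01,0,0.08,0]'; python3 st.py; python3 -m crank '[0,0,0,0,0,0.04,0, 0,0,0,0,0,0.06,0, 0,0,0,0,0,0.06,0]'; python3 st.py
```

```text
t: 20.45
tcp_pos: [450.0, -130.4, 64.0]
orientation: [0.11, 1.502, 0.282]
force: [-3.0, -0.5, 1.5]
opening: 0.2
20.45 [-119.3   41.1   64. ] F tester [-3.   0.1  1.5] 0.2
t: 20.75
tcp_pos: [450.3, -130.4, 64.0]
orientation: [0.112, 1.502, 0.284]
force: [-5.1, -1.5, 2.7]
opening: -0.1
20.75 [-119.    41.1   64. ] F tester [-5.3 -0.6  2.7] -0.1
```

```bash
python3 -m crank '[0,0,0,0,0,0.04,0, 0,0,0,0,0,0.06,0, 0,0,0,0,0,0.06,0]'; python3 st.py; python3 -m crank '[0,0,0,0,0,0.04,0, 0,0,0,0,0,0.06,0, 0,0,0,0,0,0.06,0]'; python3 st.py
```

```text
t: 21.05
tcp_pos: [450.3, -130.4, 64.0]
orientation: [0.118, 1.503, 0.289]
force: [-5.5, -0.6, 4.3]
opening: 0.6
21.05 [-119.    41.1   64. ] F tester [-5.5  0.4  4.3] 0.6
t: 21.35
tcp_pos: [450.3, -130.4, 63.9]
orientation: [0.125, 1.504, 0.295]
force: [-5.9, -1.4, 4.2]
opening: 0.4
21.35 [-119.    41.2   63.9] F tester [-6.  -0.4  4.2] 0.4
```

```bash
python3 -m crank '[0,0,0,0,0,0.06,0, 0,0,0,0,0,0.12,0, 0,0,0,0,0,0.12,0]'; python3 st.py
```

```text
t: 21.65
tcp_pos: [450.3, -130.3, 63.8]
orientation: [0.137, 1.506, 0.307]
force: [-6.8, -1.9, 4.4]
opening: 0.5
21.65 [-118.9   41.2   63.8] F tester [-7.  -0.7  4.4] 0.5
```

```bash
python3 -m crank '[0,0,0,0,0,0.1,0, 0,0,0,0,0,0.2,0, 0,0,0,0,0,0.2,0, 0,0,0,0,0,0.2,0]'; python3 st.py
```

```text
t: 22.05
tcp_pos: [450.3, -130.2, 63.6]
orientation: [0.158, 1.509, 0.327]
force: [-8.8, -2.7, 6.3]
opening: 0.5
22.05 [-118.9   41.3   63.6] F tester [-9.1 -1.1  6.3] 0.5
```

```bash
python3 -m crank '[0,0,0,0,0,-1,0, 0,0,0,0,0,-3,0, 0,0,0,-4,0,-4,0, 0,0,0,-9,0,-4,0, 0,0,0,-14,0,-4,0.2, 0,0,0,-15,0,-4,0.4, 0,0,0,-15,0,-4,0.4, 0,0,0,-15,0,-4,0.4]'; python3 st.py;  python3 -c "
from h import *
o=get_obs();print(o['joint_pos'].round(3))
mv(T2W([-49,0,205]),[0,0,-1],[1,0,0])
c=camera('side');cv2.imwrite('pics/s13.png',cv2.resize(c['pixels'][170:290,250:370],None,fx=5,fy=5,interpolation=cv2.INTER_CUBIC))
c=camera('wrist');cv2.imwrite('pics/w13.png',c['pixels'])
p=c['pixels'];hsv=cv2.cvtColor(p,cv2.COLOR_BGR2HSV).astype(int)
m=((hsv[...,0]<20)&(hsv[...,1]>150)&(hsv[...,2]>100)).astype(np.uint8)
n,l,st,ce=cv2.connectedComponentsWithStats(m)
for i in range(1,n):
  if st[i,4]>60:
    v,u=np.where(l==i);P=deproj(c,u,v);W=(P-ORG)@Rt;print(st[i],np.median(W,0).round(1),np.percentile(W,[3,97],axis=0).round(1).tolist())
"
```

```text
t: 22.85
tcp_pos: [402.1, -139.5, 210.2]
orientation: [0.162, 1.508, 0.332]
force: [-0.1, -0.1, -0.8]
opening: 27.8
22.85 [-168.1   40.7  210.2] F tester [-0.1 -0.1 -0.8] 27.8
[-0.177  0.084  0.453  2.116 -0.092  0.901  2.07 ]
rv [ 1.562  0.041 -0.056] shift cm [ 1.22 -3.98 11.89] |s| 12.6 deg 89.6
[310 230  26  16 359] [-105.5   41.4   72.4] [[-108.9, 30.7, 63.0], [-97.7, 53.0, 73.8]]
```

View pics/w13.png

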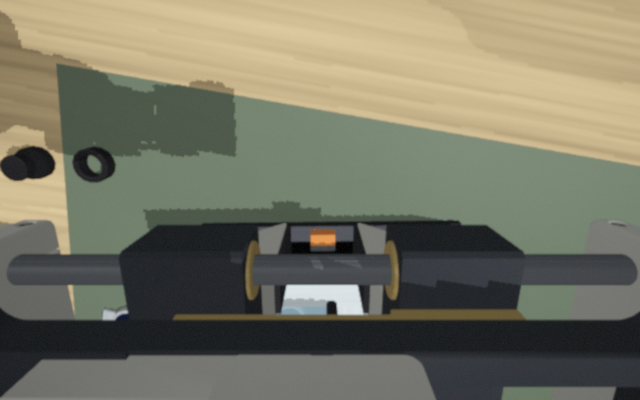

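View pics/s13.png

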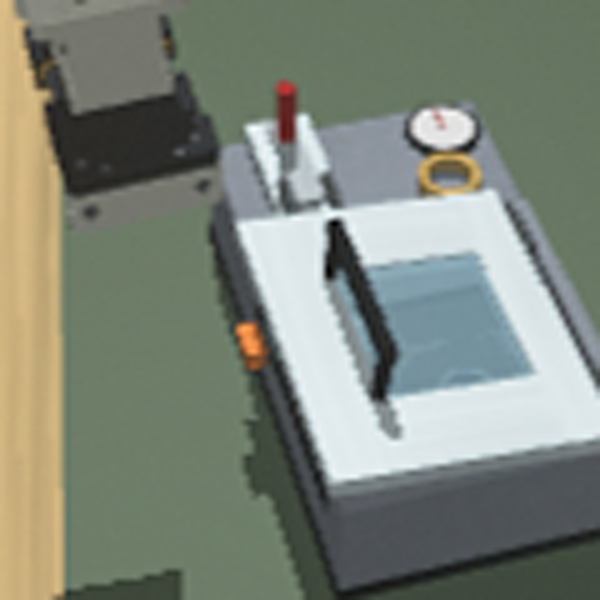

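```bash
python3 -m crank '[0.14,0,0,0,-0.3,1,0.4, 0.28,0,0,0,-0.6,2,0.4, 0.42,0.01,-0.01,0,-1,3,0.4, 0.56,0.01,-0.02,0,-1.4,4,0.4, 0.7,0.02,-0.02,0,-2,5,0.4, 0.84,0.02,-0.03,0,-2.4,6,0.4, 0.98,0.03,-0.03,0,-3,7.5,0.4, 1.12,0.03,-0.04,0,-3.5,9,0.4, 1.26,0.035,-0.045,0.5,-3.98,10.5,0.4, 1.4,0.04,-0.05,1,-3.98,11.9,0.4, 1.54,0.04,-0.055,1.2,-3.98,11.9,0.4, 1.562,0.041,-0.056,1.2,-3.98,11.9,0.4, 1.562,0.041,-0.056,1.2,-3.98,11.9,0.4, 1.562,0.041,-0.056,1.2,-3.98,11.9,0.4]'; python3 st.py;  python3 -c "
from h import *
o=get_obs();print(o['joint_pos'].round(3))
mv(T2W([-49,0,124]),[0,0,-1],[1,0,0])
c=camera('wrist');cv2.imwrite('pics/w14.png',c['pixels'])"
```

```text
t: 24.35
tcp_pos: [525.4, -158.7, 203.6]
orientation: [-1.796, 1.567, 3.097]
force: [0.4, -0.2, 0.2]
opening: 36.9
24.35 [-50.1  -0.  203.6] F tester [ 0.4 -0.3  0.2] 36.9
[-0.321  0.383  0.703  1.829 -0.284  1.036  0.675]
rv [ 0.002 -0.001  0.003] shift cm [7.96 0.14 0.01] |s| 8.0 deg 0.2
```

View pics/w14.png

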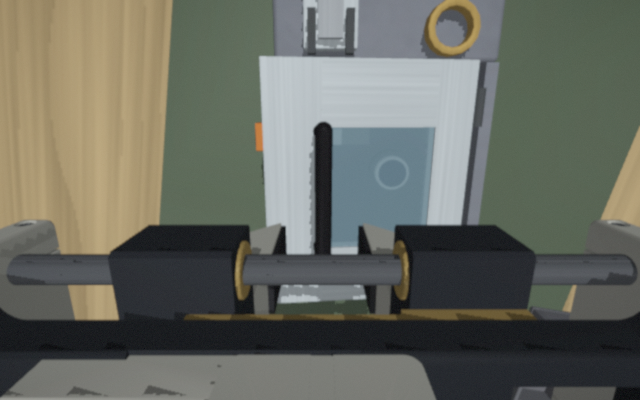

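```bash
python3 -m crank '[0,0,0,3,0.1,0,0.4, 0,0,0,6,0.1,0,0.4, 0,0,0,7.6,0.1,0,0.4, 0,0,0,8,0.1,0,0.4, 0,0,0,8,0.1,0,0.4, 0,0,0,8,0.1,0,0.1, 0,0,0,8,0.1,0,0, 0,0,0,8,0.1,0,0, 0,0,0,8,0.1,0,0, 0,0,0,8,0.1,0,0]'; python3 st.py; python3 -m crank '[0,0,0,-0.05,0.02,0,0, 0,0,0,-0.1,0.05,0,0, 0,0,0,-0.15,0.07,0,0, 0,0,0,-0.2,0.09,0,0]'; python3 st.py
```

```text
t: 25.4
tcp_pos: [525.9, -158.6, 124.1]
orientation: [-1.874, 1.568, 3.018]
force: [-3.4, -0.6, 2.6]
opening: 10.7
25.4 [-4.960e+01 -1.000e-01  1.241e+02] F tester [-3.4  0.   2.6] 10.7
t: 25.8
tcp_pos: [526.6, -158.5, 125.8]
orientation: [-1.811, 1.567, 3.081]
force: [-0.2, -1.0, -8.2]
opening: 10.8
25.8 [-48.9  -0.  125.8] F tester [-0.3 -1.  -8.2] 10.8
```

```bash
python3 -m crank '[0,0,0,-0.05,0.02,0,0, 0,0,0,-0.1,0.04,0,0, 0,0,0,-0.15,0.06,0,0, 0,0,0,-0.2,0.09,0,0]'; python3 st.py
cat > arc.py <<'E'
from h import *
import sys
# args: theta_now, b_now, dtheta total, b end, n
th0,b0,dth,b1,n=[float(x) for x in sys.argv[1:]];n=int(n)
hx,hz=0,0
def tcp(t,b):
    c,s=np.cos(t),np.sin(t);x,z=-130,48
    bar=np.array([x*c+z*s,0,-x*s+z*c]); return bar+14*np.array([-np.sin(b),0,-np.cos(b)])
M=Rt.T@tool(get_obs())
for i in range(1,n+1):
    f=i/n;d=M.T@(tcp(th0+dth*f,b0+(b1-b0)*f)-tcp(th0,b0))/10
    print("0,0,%.3f,%.2f,%.2f,%.2f,0,"%(-(b1-b0)*f,*d))
E
python3 arc.py 0.12 0 0.5 0.1 10
```

```text
t: 26.2
tcp_pos: [527.6, -158.3, 127.8]
orientation: [-1.797, 1.567, 3.096]
force: [2.1, -1.4, -9.4]
opening: 11.2
26.2 [-47.9  -0.  127.8] F tester [ 1.9 -1.7 -9.4] 11.2
0,0,-0.010,-0.61,0.32,0.00,0,
0,0,-0.020,-1.20,0.66,0.00,0,
0,0,-0.030,-1.78,1.03,0.00,0,
0,0,-0.040,-2.33,1.44,0.00,0,
0,0,-0.050,-2.86,1.87,0.00,0,
0,0,-0.060,-3.37,2.32,0.00,0,
0,0,-0.070,-3.86,2.80,0.00,0,
0,0,-0.080,-4.32,3.31,0.00,0,
0,0,-0.090,-4.75,3.83,0.00,0,
0,0,-0.100,-5.16,4.38,0.00,0,
```

```bash
python3 -m crank '[0,0,-0.01,-0.61,0.32,0,0, 0,0,-0.02,-1.2,0.66,0,0, 0,0,-0.03,-1.78,1.03,0,0, 0,0,-0.04,-2.33,1.44,0,0, 0,0,-0.05,-2.86,1.87,0,0, 0,0,-0.06,-3.37,2.32,0,0, 0,0,-0.07,-3.86,2.8,0,0, 0,0,-0.08,-4.32,3.31,0,0, 0,0,-0.09,-4.75,3.83,0,0, 0,0,-0.1,-5.16,4.38,0,0]'; python3 st.py; cat >> h.py <<'E'
def est():
    o=get_obs();M=Rt.T@tool(o);p=W2T(o["tcp_pos"])-14*M[:,0]-np.array([75,0,80])
    r=np.hypot(p[0],p[2]);th=np.arctan2(p[2],-p[0])-np.arctan2(48,130);print("est theta %.3f radius %.1f (138.6) b %.3f"%(th,r,np.arctan2(-M[0,0],-M[2,0])),o["joint_pos"].round(2))
E
python3 -c "
from h import *
est()"
```

```text
t: 27.2
tcp_pos: [568.9, -150.9, 179.9]
orientation: [-1.589, 1.462, -2.981]
force: [-11.1, -2.9, 3.5]
opening: 10.9
27.2 [-5.900e+00 -1.000e-01  1.799e+02] F tester [-11.5  -0.9   3.5] 10.9
est theta 0.608 radius 138.7 (138.6) b 0.109 [-0.3   0.54  0.68  1.67 -0.31  1.15  0.65]
```

```bash
python3 arc.py 0.608 0.109 0.45 0.29 10
```

```text
0,0,-0.018,-0.40,0.45,-0.00,0,
0,0,-0.036,-0.78,0.92,-0.00,0,
0,0,-0.054,-1.13,1.41,-0.00,0,
0,0,-0.072,-1.47,1.91,-0.00,0,
0,0,-0.090,-1.78,2.43,-0.00,0,
0,0,-0.109,-2.06,2.96,-0.00,0,
0,0,-0.127,-2.32,3.51,-0.00,0,
0,0,-0.145,-2.56,4.06,-0.00,0,
0,0,-0.163,-2.77,4.62,-0.00,0,
0,0,-0.181,-2.95,5.20,-0.00,0,
```

```bash
python3 -m crank '[0,0,-0.018,-0.4,0.45,0,0, 0,0,-0.036,-0.78,0.92,0,0, 0,0,-0.054,-1.13,1.41,0,0, 0,0,-0.072,-1.47,1.91,0,0, 0,0,-0.09,-1.78,2.43,0,0, 0,0,-0.109,-2.06,2.96,0,0, 0,0,-0.127,-2.32,3.51,0,0, 0,0,-0.145,-2.56,4.06,0,0, 0,0,-0.163,-2.77,4.62,0,0, 0,0,-0.181,-2.95,5.2,0,0]'; python3 st.py
python3 -c "
from h import *
est()
c=camera('side');cv2.imwrite('pics/s15.png',cv2.resize(c['pixels'][120:290,250:410],None,fx=3.5,fy=3.5,interpolation=cv2.INTER_CUBIC))"
```

```text
t: 28.2
tcp_pos: [622.1, -141.4, 205.2]
orientation: [-1.578, 1.278, -2.971]
force: [-8.0, -2.1, 6.8]
opening: 11.0
28.2 [ 4.820e+01 -1.000e-01  2.052e+02] F tester [-8.3 -0.6  6.8] 11.0
est theta 1.054 radius 140.4 (138.6) b 0.293 [-0.27  0.72  0.68  1.33 -0.29  1.49  0.58]
```

View pics/s15.png

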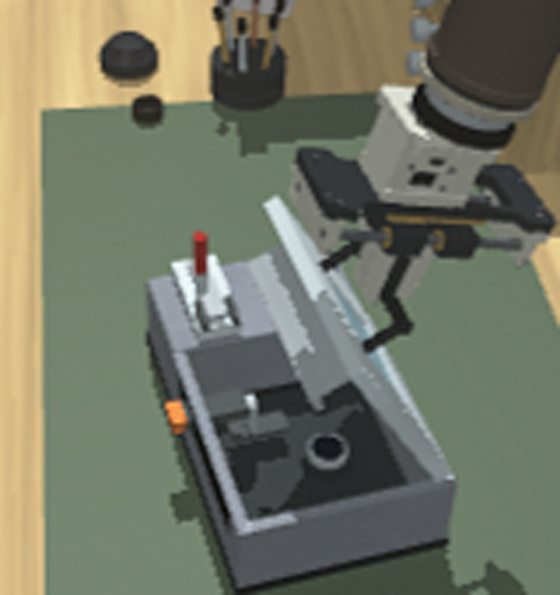

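```bash
python3 arc.py 1.054 0.293 0.43 0.4 10
```

```text
0,0,-0.011,-0.25,0.53,0.00,0,
0,0,-0.021,-0.48,1.06,0.00,0,
0,0,-0.032,-0.68,1.61,0.00,0,
0,0,-0.043,-0.86,2.16,0.00,0,
0,0,-0.054,-1.02,2.72,0.00,0,
0,0,-0.064,-1.15,3.29,0.00,0,
0,0,-0.075,-1.25,3.86,0.00,0,
0,0,-0.086,-1.34,4.43,0.00,0,
0,0,-0.096,-1.39,5.01,0.00,0,
0,0,-0.107,-1.42,5.59,0.01,0,
```

```bash
python3 -m crank '[0,0,-0.011,-0.25,0.53,0,0, 0,0,-0.021,-0.48,1.06,0,0, 0,0,-0.032,-0.68,1.61,0,0, 0,0,-0.043,-0.86,2.16,0,0, 0,0,-0.054,-1.02,2.72,0,0, 0,0,-0.064,-1.15,3.29,0,0, 0,0,-0.075,-1.25,3.86,0,0, 0,0,-0.086,-1.34,4.43,0,0]'; python3 st.py
python3 -c "
from h import *
est()"
```

```text
t: 29.05
tcp_pos: [668.7, -133.2, 206.8]
orientation: [-1.572, 1.19, -2.965]
force: [-4.6, -2.5, 4.1]
opening: 10.7
29.05 [ 95.4  -0.3 206.8] F tester [-5.  -1.7  4.1] 10.7
est theta 1.399 radius 142.1 (138.6) b 0.381 [-0.22  0.86  0.67  1.08 -0.31  1.68  0.54]
```

```bash
python3 -m crank '[0,0,-0.01,-0.03,0.5,0,0, 0,0,-0.02,-0.03,0.9,0,0, 0,0,-0.02,-0.02,1.2,0,0, 0,0,-0.02,-0.02,1.2,0,0]'; python3 st.py
python3 -c "
from h import *
est()
c=camera('side');cv2.imwrite('pics/s16.png',cv2.resize(c['pixels'][100:290,250:430],None,fx=3.1,fy=3.1,interpolation=cv2.INTER_CUBIC))
c=camera('wrist');cv2.imwrite('pics/w16.png',c['pixels'])"
```

```text
t: 29.45
tcp_pos: [680.5, -131.1, 204.2]
orientation: [-1.569, 1.171, -2.961]
force: [-2.0, -1.2, 4.1]
opening: 10.8
29.45 [107.4  -0.4 204.2] F tester [-2.2 -0.8  4.1] 10.8
est theta 1.487 radius 142.2 (138.6) b 0.400 [-0.21  0.89  0.67  1.02 -0.31  1.72  0.53]
```

View pics/s16.png

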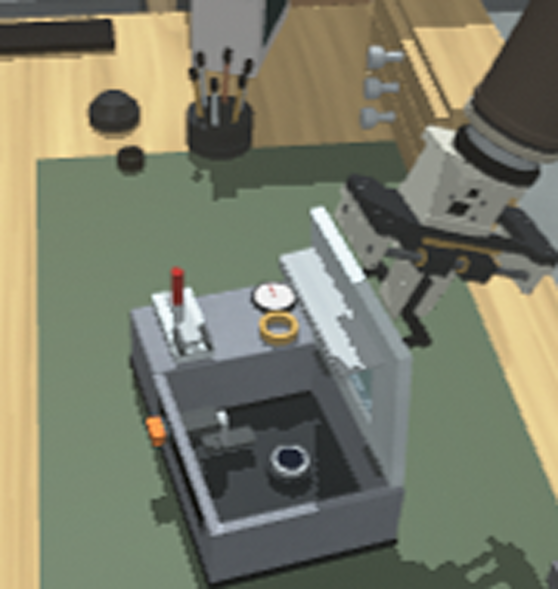

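View pics/w16.png

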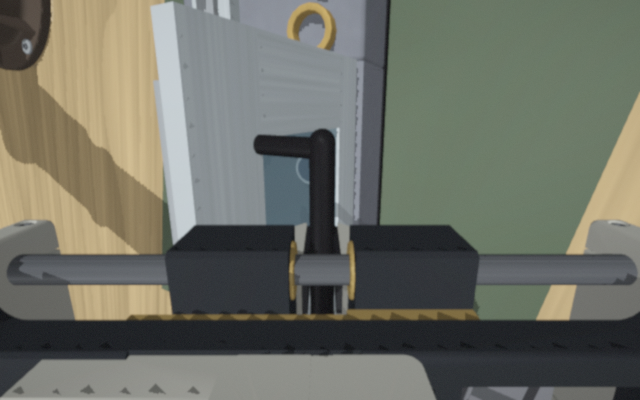

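```bash
python3 -m crank '[0,0,0,0,0,0,0.15, 0,0,0,0,0,0,0.22, 0,0,0,0,0,0,0.22, 0,0,0,0,0,0,0.22]'; python3 st.py; python3 -m crank '[0,0,0,-0.5,0,0,0.22, 0,0,0,-1.5,0,0,0.22, 0,0,0,-3,0,0,0.22, 0,0,0,-5,0,0,0.22, 0,0,0,-7,1,0,0.22, 0,0,0,-9,3,0,0.22, 0,0,0,-9,3,0,0.22, 0,0,0,-9,3,0,0.22]'; python3 st.py
python3 -c "
from h import *
print(get_obs()['joint_pos'].round(2))
c=camera('side');cv2.imwrite('pics/s17.png',cv2.resize(c['pixels'][100:290,250:430],None,fx=3.1,fy=3.1,interpolation=cv2.INTER_CUBIC))
# lid edge angle from depth: points of the lid underside
v,u=np.mgrid[100:290,300:400];P=deproj(c,u.ravel(),v.ravel());W=(P-ORG)@Rt
k=(abs(W[:,1])<95)&(W[:,2]>110)&(W[:,2]<245)&(W[:,0]>20)&(W[:,0]<110)
A=W[k];print(len(A));
for lo in range(110,250,20):
    s=A[(A[:,2]>=lo)&(A[:,2]<lo+20)]
    if len(s): print(lo,len(s),np.median(s[:,0]).round(1))
d=camera('scene');cv2.imwrite('pics/c17.png',cv2.resize(d['pixels'][100:320,140:440],None,fx=2.5,fy=2.5))
"
```

```text
t: 29.95
tcp_pos: [680.7, -130.7, 204.0]
orientation: [-1.57, 1.172, -2.962]
force: [-0.3, -0.1, -0.9]
opening: 20.3
29.95 [107.7   0.  204. ] F tester [-0.4 -0.  -0.9] 20.3
t: 30.75
tcp_pos: [741.5, -120.0, 274.7]
orientation: [-1.569, 1.176, -2.96]
force: [-0.3, 0.3, 0.1]
opening: 20.3
30.75 [ 1.695e+02 -2.000e-01  2.747e+02] F tester [-0.2  0.3  0.1] 20.3
[-0.05  0.97  0.37  0.57 -0.17  2.    0.36]
1235
110 91 74.3
130 60 72.2
150 48 69.8
170 45 68.1
190 51 65.6
210 828 46.6
230 112 62.9
```

View pics/s17.png

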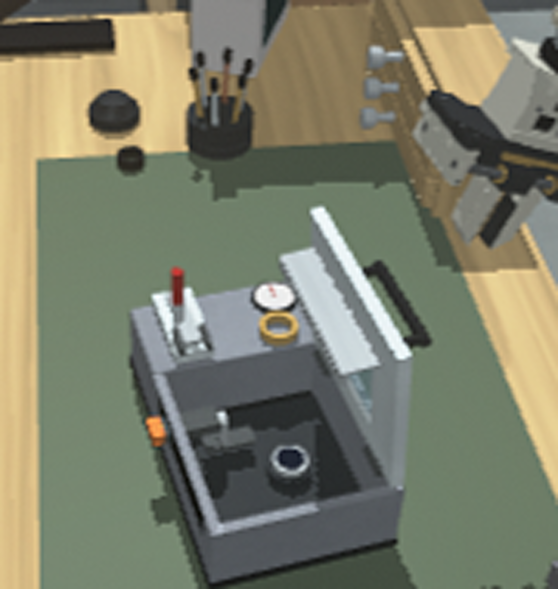

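View pics/c17.png

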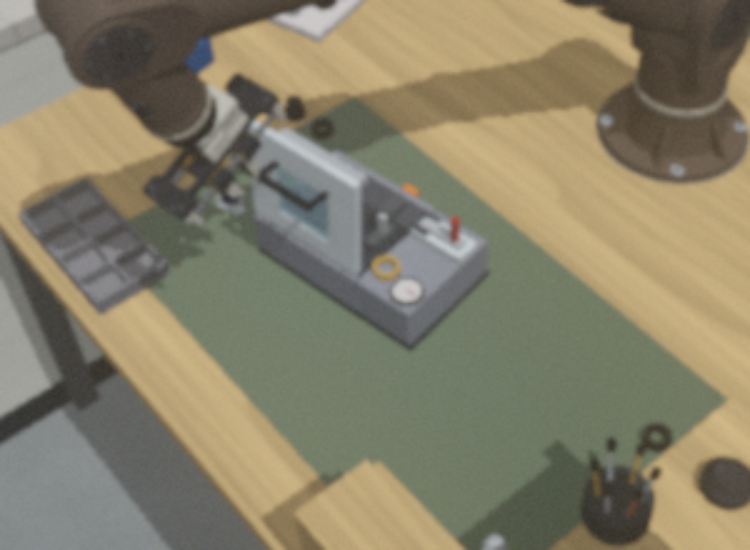

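```bash
python3 -m crank '[0,0,0.1,-0.5,0,0,0.22, 0,0,0.2,-1,0,0,0.22, 0,0,0.3,-1,0,0,0.22, 0,0,0.3,-1,0,0,0.22, 0,0,0.3,-1,0,0,0.22]'; python3 st.py
python3 -c "
from h import *
o=get_obs();print(o['joint_pos'].round(3),o['dq'].round(3))
c=camera('side');cv2.imwrite('pics/s18.png',c['pixels'])
v,u=np.mgrid[100:290,300:400];W=(deproj(c,u.ravel(),v.ravel())-ORG)@Rt
k=(abs(W[:,1])<95)&(W[:,2]>110)&(W[:,2]<205)&(W[:,0]>50)&(W[:,0]<90);A=W[k];print(1.5708+np.polyfit(A[:,2],A[:,0],1)[0])
"
```

```text
t: 31.35
tcp_pos: [743.1, -119.0, 284.9]
orientation: [-1.571, 1.471, -2.963]
force: [0.9, -0.0, 0.9]
opening: 20.4
31.35 [171.2   0.5 284.9] F tester [ 0.9 -0.2  0.9] 20.4
[-0.08   0.713  0.346  0.994 -0.187  1.559  0.387] [ 0.     0.047 -0.023 -0.063  0.002  0.009 -0.003]
1.461158576458242
```

View pics/s18.png

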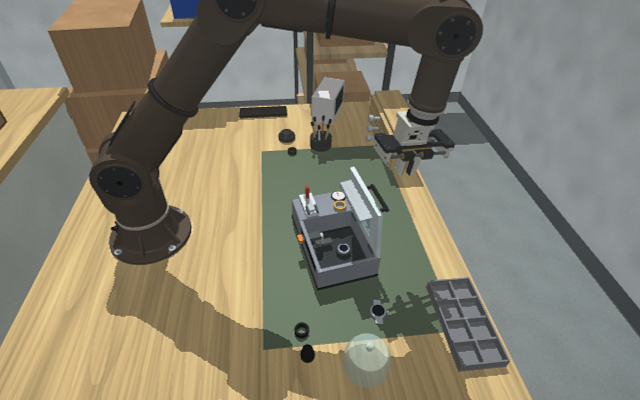

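```bash
python3 -c "
from cell import *
print(hand_in())"
```

```text
the job is handed in; nothing more can be done
None
```

The tester is open: the lid stands nearly upright by itself at about 1.46 rad, and the gripper has let go and is clear of it. I handed the job in at about 31 s; it reports no verdict.

1. **Bolt:** I slid it back about 28 mm. With its unknown start of 0 to 6 mm that makes 28 to 34 mm, past the 24 mm needed.
2. **Lid to the catch:** I lifted it by the handle until the catch stopped it at about 0.096 rad. The highest force I read there was about 18.5 N at the handle, of which some 8 N was the hinge's own stiffness. I then eased off and released.
3. **Paddle:** I pushed it in about 15 mm to its end stop. The highest reading was about 9 N against the push and 6 N vertically.
4. **Opening:** I took the handle again, swung the lid up, let go and backed away.

**Last checks:**
- The handle path gave a lid angle of 1.487 rad before release. The camera depth gave 1.461 rad afterwards, and I trust the camera more.
- The force reading was about zero with the gripper clear.
- In the side picture the other things on the bench look unmoved. I judged this by eye and did not measure them.

**What did not go to plan:**
- My first, tilted approach to the paddle stopped short near joint limits, without touching anything. I redid it with the tool nearly upright.
- After I let go of the lid, joint 6 read 2.00 (rounded), right at its limit. I backed it off to 1.56 before handing in.

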